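Free the seized drive pin and lay the flange tools in their tray

ROBOT

A 6-joint arm with a two-finger parallel gripper is mounted at the origin on the work surface. World frame = base frame: x ahead of the robot, y to its left, z up, the work surface at z = 0. Lengths are in m, angles in rad, forces in N, time in s.
With the tool pointing down it reaches from about 0.25 to 0.775 m from the base axis. Payload 4 kg.
Tool frame: the origin (TCP) lies at the centre of the arm's flange, where the gripper is bolted on; the fingertips stand 199 mm ahead of it and the grasp point (between the pads) lies 180 mm ahead of it (robot.tcp_to_tips is the distance from the TCP to the fingertips, in m); z points along the fingers, y is the line along which they close (so a half turn about z gives the same grasp; the last joint's range is limited). The gripper opens to 94 mm and grips with 3 to 60 N. Pads are 16 mm wide; open, the fingers measure 119 mm over their backs; the gripper's body (75 mm by 177 mm) begins 78 mm behind the grasp point.
Start: joints at [-1.344, 0.087, 1.371, -0, 1.684, -0.103], TCP at [0.178, -0.52, 0.405] pointing down, gripper open.
Joint ranges: [-3.1, 3.1], [-0.76, 2.03], [0.27, 2.55], [-1.08, 4.22], [0.17, 2.65], [-2.57, 2.57]. Speed limits (rad/s): [2.79, 2.79, 3.14, 3.14, 3.14, 3.14].

INTERFACE

Orientations are given as [roll, pitch, yaw] about the fixed x, y, z axes, in that order (R = Rz(yaw) Ry(pitch) Rx(roll)).
In Python, from bench import telemetry, snapshot, ticket, robot gives the robot as it stands.
- The arm moves only by the tool apply_moves, never from a script. Its argument "moves" is a list that holds one entry, the list of rows, each a list of 5 numbers: the shift along the tool's x, y, z in units of 50 mm (1.0 is 50 mm), then the turn about the tool's z in units of 10 degrees (1.0 is 10 degrees), then the closure, from 0 (fully open) to 1 (shut). A call has 1 to 10 rows; each row is the pose to reach, as a shift and turn from the pose commanded when the call began, along the tool's axes at that moment; what a row does not reach only later rows make up. A row lasts 1/8 s, in which the tool goes at most 62.5 mm and 10.7 degrees, less where a joint would pass 70% of its speed; a pose out of reach is approached as far as the arm can. A call with a gripper value outside its range is refused whole. The fingers move at their own pace and stop on an object; the grip force is fixed at half the most. Time passes only in rows, so rows that repeat a pose let the fingers close. It gives the time, the measured TCP pose, the force, the opening and the grip force at its end, in the units of the state.
- telemetry.get_obs(): the state, without advancing time (a new reading comes with each control period).
- snapshot(name): name is "scene" or "side" or "wrist"; returns a dict with "image" (400x640x3 uint8, red, green, blue), "fovy" (degrees; the focal length in pixels is half the picture's height over the tangent of half this angle, whatever the lens; pixels are square), "cx", "cy" (the principal point, pixels), "D" ([k1, k2, p1, p2, k3] as OpenCV has them; the pictures are not rectified), "R" (3x3) and "t" (3): a world point X has camera coordinates R X + t. Camera axes: x right, y down, z forward; pixel columns grow to the right and rows downward; lengths in m; the calibration is good to about 2 mm. A picture is of the moment at which its call begins. There is no depth.
- ticket.close_job(): hands the job in; it is judged then, once.
The state is a dict: "time": time; "joint_positions": joint angles; "qvel": joint speeds; "joint_torque": joint torques, N m; "tool_pos": TCP position; "ee_rot": TCP orientation; "wrist_force": force on the tool from outside, world axes, zero at the start; "wrist_torque": the same for the moment, N m; "width": finger opening in m; "finger_force": force on a finger pad.
Only numpy, scipy, OpenCV 4.12 (cv2) and the standard library are available. Lean on these libraries where they do the work, as an engineer would, in place of code of your own. Each camera call takes 0.05 s, during which the arm holds its last target. There are 200 camera calls.

TASK

Work the seized drive pin out of the flange hub, twisting it back and forth while you pull so that the hub stays seated in its wooden stand, and lay the pin flat in its compartment of the tool tray, shank in the narrow slot. Lay the fork spanner flat in the compartment beside it, fork in the wide pocket and handle end in the narrow slot at the other side. Leave the other things on the bench where they are.

Things in the scene. Friction and masses are not known exactly. Their poses are not given: they have to be found in the camera images.
- stand: Fixed wooden block 96 x 96 x 16 mm with a square seat 66 mm wide and 8 mm deep in its top, in which the hub stands loosely. Origin: centre of its underside on the bench; z up. It is at either side of the bench, the tray at the other.
- hub: Dark steel flange hub, 0.9 kg, loose in the stand's seat, held by its weight only; drawn up over 6 mm the job is spoiled. Square foot 64 x 64 x 14 mm, round boss 44 mm across, its top 60 mm above the foot's underside, 13 mm bore down the axis. Origin: centre of the foot's underside, 8 mm above the bench when seated; z up. The seat stops it turning, but for a few degrees.
- pin: Bright steel drive pin 88 mm long, 0.12 kg: round shank 12 mm thick, 58 mm long, then a flat paddle head 30 long, 26 wide, 12 thick. Origin: tip of the shank, on the axis; z from tip to head (head at z 58 to 88), y across the paddle's width, x across its thickness. At first upright in the hub's bore, paddle's shoulder on the boss (paddle 68 to 98 mm above the bench).
- pin_head (a point): Centre of the pin's paddle, 73 mm from the tip; axes as the pin's. The pin is seized over the first 12 mm of its way out: a straight pull takes about 20 N and brings the hub up with it. While it turns (about 0.1 N m) it comes up under a small pull: about 2 mm of lift per 1 rad of turn is safe. Then it is loose, and clears the hub after 58 mm.
- spanner: Flat bright steel fork spanner lying on the bench, 140 mm long, 8 mm thick, 0.15 kg: plain handle 14 mm wide from x = -70 to 26 mm, then a two-pronged fork 34 mm wide from x = 26 to 70 mm. Origin: mid-length, on the underside; x along it from handle to fork; z up. It balances about 10 mm from the origin towards the fork.
- spanner_tail (a point): Middle of the end of the spanner's handle (x = -70 mm), at half thickness.
- tray: Fixed tray with pale plywood ribs on a black floor, 164 (x) x 152 (y) x 17 mm: floor 5 mm above the bench, ribs 12 mm above the floor. Origin: centre of the underside; x, the long way of the compartments, points roughly towards the robot. A channel across the whole width, x = -52 to 12 mm, is finger room. Pin compartment at y = +36 mm, spanner compartment at y = -36 mm.
- pin_bay (a point): On the floor of the pin compartment, at tray x = 0, y = 36 mm, axes as the tray's. Shank slot 16 mm wide from x = 12 mm to its end wall at x = 52; the rest of the shank and the paddle lie in the channel, paddle towards -x, up to the rib at x = -52. So the pin lies with its tip towards +x, at x of 36 to 52 mm.
- spanner_bay (a point): On the floor of the spanner compartment, at tray x = 0, y = -36 mm, axes as the tray's. Fork pocket 39 mm wide from x = 12 to 76 mm; handle slot 18 mm wide from x = -76 to -52 mm; channel between. The spanner lies with its fork towards +x, its origin at this point within 6 mm along x.
- wheel: Bystander: grey grinding wheel, 100 mm across, 20 mm thick, lying on the bench. Origin: centre of its underside.
- dresser: Bystander: brown dressing stone, 100 x 25 x 20 mm, lying on the bench. Origin: centre of its underside.
- oil: Bystander: white bottle, 52 mm across, 110 mm high. Origin: centre of its underside.
- screws: Bystander: aluminium cup, 70 mm across, 45 mm high. Origin: centre of its underside.
Not all that is in view belongs to the job. Leave any pink look-alike of the spanner alone.

How it is judged:
By the outcome, as a careful person would: the job done as asked, in the order asked, and still so for the second after the job is handed in, with the robot touching nothing.
It also fails if it takes over 72 s, if anything falls off the work surface, if the arm or the gripper's body presses on something with over 40 N, if the wrist force passes 120 N, or if a joint passes its speed limit or range.

## Working session

There is one attempt and no reset: what is moved stays moved. The work goes in short steps, Python scripts to look and compute and a tool call to move; the robot and the scene stay as the last step left them, time stands still between calls to the robot, and variables do not carry over. Pictures are saved under pics/ and viewed, at most 10 in all, crops included, and the job is handed in when it is done.

Besides the shell and the picture viewer there is one more tool, called after "Emit:" as a command line: name --argument value ..., lists and objects as JSON in quotes. apply_moves: Moves the arm, as the interface text tells. Its arguments: {"type":"object","properties":{"moves":{"type":"array","items":{"type":"array","items":{"type":"array","items":{"type":"number"}}}}},"required":["moves"]}

```bash
ls; mkdir -p pics; cat > h.py <<'E'
import numpy as np, cv2
from bench import telemetry, snapshot, ticket, robot
def K(s):
    f=200/np.tan(np.radians(s['fovy'])/2); return np.array([[f,0,s['cx']],[0,f,s['cy']],[0,0,1.]])
def ray(s,uv,z):
    p=cv2.undistortPoints(np.array(uv,float).reshape(-1,1,2),K(s),np.array(s['D'],float)).reshape(-1,2)
    R=np.array(s['R']);t=np.array(s['t']);c=-R.T@t
    d=np.c_[p,np.ones(len(p))]@R
    return c+d*((z-c[2])/d[:,2])[:,None]
def proj(s,X):
    return cv2.projectPoints(np.array(X,float).reshape(-1,1,3),cv2.Rodrigues(np.array(s['R']))[0],np.array(s['t'],float),K(s),np.array(s['D'],float))[0].reshape(-1,2)
def snap(n,f):
    s=snapshot(n); cv2.imwrite('pics/'+f,s['image'][:,:,::-1]); return s
E
python3 - <<'E'
from h import *
import pickle
for n in('scene','side','wrist'):
    s=snap(n,n+'0.png'); pickle.dump(s,open(n+'0.pkl','wb')); print(n,s['fovy'],-np.array(s['R']).T@s['t'],np.array(s['R'])[2])
o=telemetry.get_obs();print(o['time'],o['tool_pos'],o['ee_rot'],o['width'])
a=[cv2.imread(f'pics/{n}0.png') for n in('scene','side')]
E
```

```text
pics
scene 43.262269714121096 [ 1.31299859 -0.57272324  1.53268393] [-0.41278575  0.32556425 -0.85065613]
side 51.54827797790409 [0.4695548  0.87250743 0.75416371] [ 0.12253997 -0.79159404 -0.59863414]
wrist 60.69389937701528 [ 0.2508528  -0.49488613  0.38473409] [-0.25566718 -0.08546708 -0.96297958]
0.15 [ 0.17807884 -0.52028802  0.40377429] [-3.13989000e+00 -1.51934916e-04  3.29767199e-01] 0.09402102504198843
```

View pics/scene0.png

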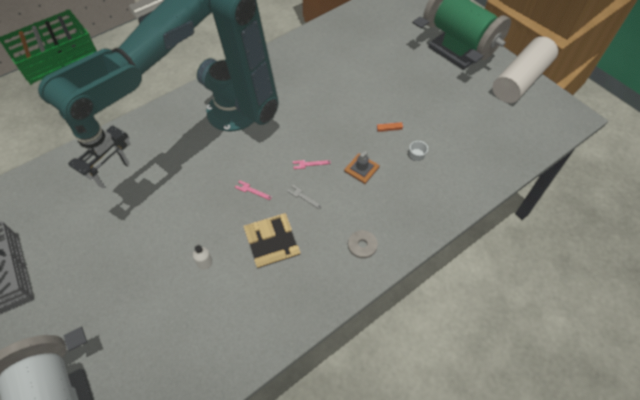

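View pics/side0.png

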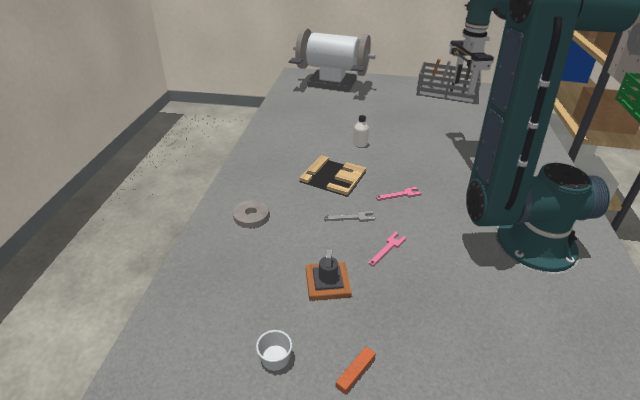

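Scene view: stand, hub and pin at (362,167), tray at (272,242). Spanner candidates are pink (311,163), pink (252,190) and bright steel (304,197). The steel one fits, since the pink ones are look-alikes. I'll confirm it in one crop with the first measurements.

```bash
python3 - <<'E'
from h import *
import pickle
sc=pickle.load(open('scene0.pkl','rb'));sd=pickle.load(open('side0.pkl','rb'))
for s,pts in((sc,dict(hubtop=(363,155,.068),fork=(292,188,.008),tail=(319,207,.008),tray=(272,240,.017),stand=(362,168,.016))),(sd,dict(hubtop=(328,260,.068),fork=(374,216,.008),tail=(326,217,.008),tray=(333,175,.017),stand=(328,281,.016)))):
    for k,(u,v,z) in pts.items(): print(k,ray(s,(u,v),z)[0].round(3))
# tray mask in side/scene: pale wood
for s in(sc,sd):
    hsv=cv2.cvtColor(s['image'],cv2.COLOR_RGB2HSV)
    u,v=(272,240) if s is sc else (333,175)
    m=np.zeros((400,640),np.uint8);m[v-35:v+35,u-45:u+45]=255
    y=cv2.inRange(hsv,(12,60,110),(35,255,255))&m
    p=cv2.findNonZero(y); r=cv2.convexHull(p); e=cv2.approxPolyDP(r,6,True).reshape(-1,2); print('tray',e.tolist(),ray(s,e,.017)[:,:2].round(3).tolist())
    u,v=(362,168) if s is sc else (328,281)
    m[:]=0;m[v-30:v+30,u-35:u+35]=255
    y=cv2.inRange(hsv,(3,120,70),(18,255,255))&m
    r=cv2.convexHull(cv2.findNonZero(y)); e=cv2.approxPolyDP(r,4,True).reshape(-1,2); print('stand',e.tolist(),ray(s,e,.016)[:,:2].round(3).tolist())
a=cv2.resize(sc['image'][140:275,225:395],(640,508),interpolation=2)
b=cv2.resize(sd['image'][150:305,220:420],(640,496),interpolation=2)
cv2.imwrite('pics/c1.png',cv2.resize(b,(800,600))[:,:,::-1])
E
```

```text
hubtop [0.527 0.239 0.068]
fork [ 0.452 -0.029  0.008]
tail [ 0.576 -0.001  0.008]
tray [ 0.587 -0.21   0.017]
stand [0.543 0.225 0.016]
hubtop [0.537 0.22  0.068]
fork [ 0.439 -0.026  0.008]
tail [0.571 0.002 0.008]
tray [ 0.576 -0.192  0.017]
stand [0.533 0.236 0.016]
tray [[299, 253], [258, 267], [244, 226], [285, 214]] [[0.682, -0.167], [0.641, -0.304], [0.483, -0.255], [0.53, -0.116]]
stand [[378, 166], [364, 182], [345, 170], [356, 157]] [[0.572, 0.278], [0.595, 0.191], [0.512, 0.17], [0.491, 0.24]]
tray [[365, 167], [346, 194], [300, 180], [320, 155]] [[0.48, -0.256], [0.526, -0.101], [0.673, -0.147], [0.634, -0.302]]
stand [[350, 296], [310, 299], [306, 265], [344, 263]] [[0.479, 0.271], [0.566, 0.294], [0.592, 0.195], [0.503, 0.173]]
```

View pics/c1.png

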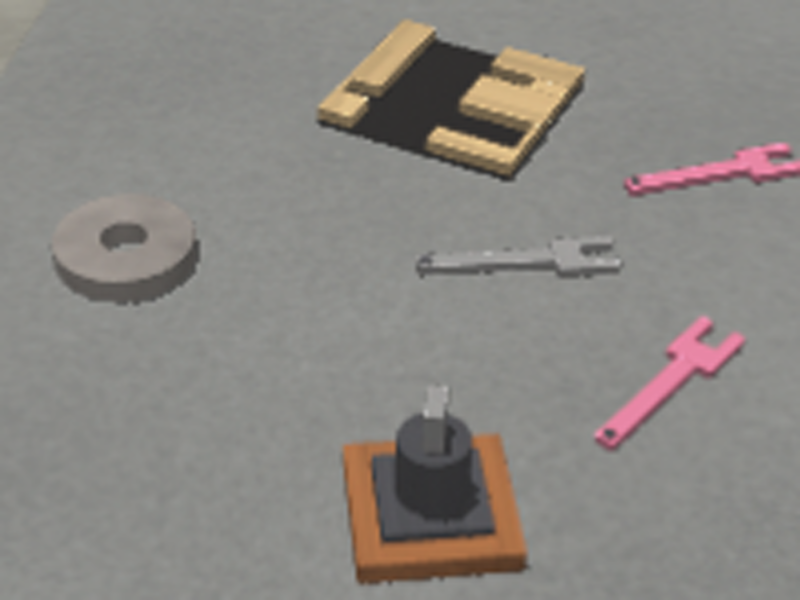

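The crop confirms it: the grey steel spanner is at side (350,217), with its fork at (374,216) towards the robot. The tray's narrow-slot compartment is on the far side from the hub. I'll move above the tray and spanner for a close look.

```bash
cat >> h.py <<'E'
def delta(x,y,z,yaw=None,mod=np.pi):
    o=telemetry.get_obs();p=o['tool_pos'];w=o['ee_rot'][2];c,s=np.cos(w),np.sin(w)
    d=np.array([x,y,z])-p; u=np.array([c*d[0]+s*d[1],s*d[0]-c*d[1],-d[2]])/.05
    t=0
    if yaw is not None:
        t=(yaw-w+mod/2)%mod-mod/2; t=-np.degrees(t)/10
    print('units',u.round(3),'turn',round(t,3),'j6',o['joint_positions'][5].round(3),'t',round(o['time'],2)); return u,t
E
python3 -c "
from h import *
delta(.56,-.12,.40)"
```

```text
units [ 9.819 -5.101  0.075] turn 0 j6 -0.103 t 0.15
```

Emit:
apply_moves --moves '[[[9.8,-5.1,0,0,0],[9.8,-5.1,0,0,0],[9.8,-5.1,0,0,0],[9.8,-5.1,0,0,0],[9.8,-5.1,0,0,0],[9.8,-5.1,0,0,0],[9.8,-5.1,0,0,0],[9.8,-5.1,0,0,0],[9.8,-5.1,0,0,0],[9.8,-5.1,0,0,0]]]'

```text
time: 1.4
tool_pos: [0.5608, -0.1176, 0.4034]
ee_rot: [-3.14, 0.001, 0.335]
wrist_force: [-0.2, -0.2, -0.1]
width: 0.094
finger_force: 0.0
```

```bash
python3 - <<'E'
from h import *
import pickle
s=snap('wrist','w1.png');pickle.dump(s,open('w1.pkl','wb'))
o=telemetry.get_obs();print(o['tool_pos'],o['ee_rot'],o['wrist_force']);delta(.536,.23,.40)
print(proj(s,[[.536,.23,.07]]))
E
```

```text
[ 0.5598003  -0.11916533  0.4037033 ] [-3.14089287e+00  1.84082446e-03  3.32820448e-01] [-0.50265958  0.08111288  0.16851393]
units [ 1.832 -6.756  0.074] turn 0 j6 0.929 t 1.45
[[-29.19569022  95.88539299]]
```

View pics/w1.png

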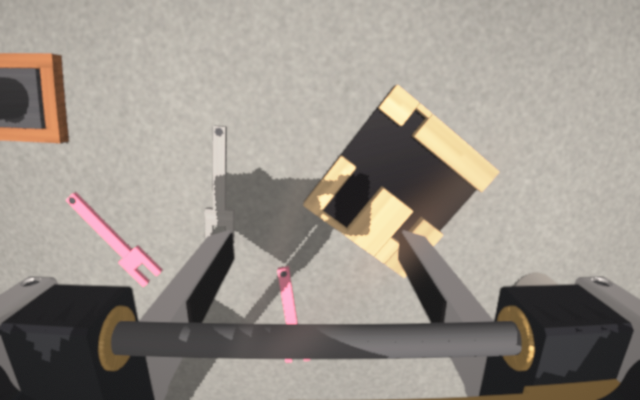

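Wrist view: tray outline corners are at about (397,85), (499,168) and (304,203). The spanner tail is at (219,127), and its shaft runs down to a fork at about (219,208–240), partly in shadow. Next I compute these and go on to the hub.

```bash
python3 - <<'E'
from h import *
import pickle
s=pickle.load(open('w1.pkl','rb'))
P=ray(s,[(397,85),(499,168),(304,203)],.017)[:,:2];print(P.round(4).tolist())
A,B,C=P;print(np.linalg.norm(B-A),np.linalg.norm(C-A))
x=C-A;y=B-A;print('centre',(B+C)/2,'xdir',np.degrees(np.arctan2(x[1],x[0])),np.degrees(np.arctan2(y[1],y[0]))-90)
Q=ray(s,[(219,126),(214,127),(226,127),(213,180),(226,180),(205,208)],.008)[:,:2];print(Q.round(4).tolist())
E
```

```text
[[0.6775, -0.1646], [0.6354, -0.3065], [0.5254, -0.1148]]
0.14805501750448133 0.16009696291338854
centre [ 0.58038994 -0.21065194] xdir 161.88282111696165 -196.53304394227345
[[0.575, 0.0004], [0.5722, 0.0053], [0.5765, -0.0072], [0.5143, -0.0089], [0.5192, -0.023], [0.4788, -0.0084]]
```

Emit:
apply_moves --moves '[[[1.8,-6.75,0,0,0],[1.8,-6.75,0,0,0],[1.8,-6.75,0,0,0],[1.8,-6.75,0,0,0],[1.8,-6.75,0,0,0],[1.8,-6.75,0,0,0],[1.8,-6.75,0,0,0],[1.8,-6.75,0,0,0]]]'

```text
time: 2.45
tool_pos: [0.5351, 0.2264, 0.4046]
ee_rot: [3.14, 0.0, 0.328]
wrist_force: [0.1, -0.4, 0.2]
width: 0.0939
finger_force: 0.0
```

```bash
python3 - <<'E'
from h import *
import pickle
s=snap('wrist','w2.png');pickle.dump(s,open('w2.pkl','wb'))
o=telemetry.get_obs();print(o['tool_pos'],o['ee_rot'],o['joint_positions'])
print(proj(s,[[.536,.23,.07],[.536,.23,.098]]))
E
```

```text
[0.53522926 0.22617945 0.40469592] [3.14067460e+00 2.42392468e-04 3.27310137e-01] [ 3.02501244e-01  1.56690128e-01  1.29376164e+00 -9.30540474e-04
  1.69136038e+00  1.54587551e+00]
[[312.65935007 184.0015433 ]
 [312.39665182 191.45078565]]
```

View pics/w2.png

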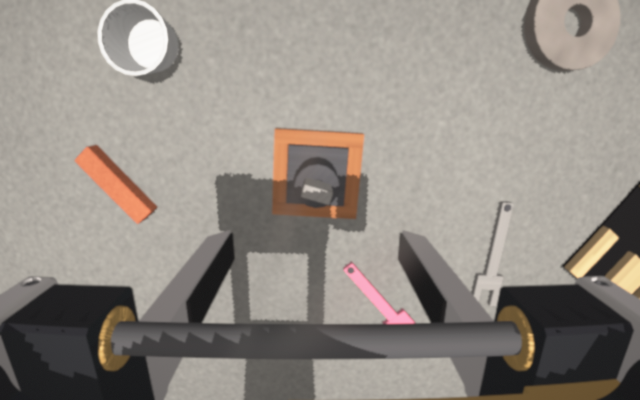

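Hub and stand are at (318,173), with the paddle top at about (316,188). I'll take an enlarged crop for the paddle's orientation.

```bash
python3 - <<'E'
from h import *
import pickle
s=pickle.load(open('w2.pkl','rb'))
c=cv2.resize(s['image'][120:225,260:380],(720,630),interpolation=cv2.INTER_CUBIC)
c=cv2.resize(c,(685,600));cv2.imwrite('pics/c2.png',np.clip(c[:,:,::-1]*1.6,0,255).astype(np.uint8))
hsv=cv2.cvtColor(s['image'],cv2.COLOR_RGB2HSV)
m=cv2.inRange(hsv,(3,120,60),(20,255,255));m[:110]=0;m[240:]=0;m[:,:250]=0;m[:,390:]=0
e=cv2.approxPolyDP(cv2.convexHull(cv2.findNonZero(m)),6,True).reshape(-1,2);P=ray(s,e,.016)[:,:2];print(e.tolist(),P.round(4).tolist(),P.mean(0))
E
```

```text
[[362, 134], [354, 217], [273, 211], [276, 129]] [[0.593, 0.1939], [0.5023, 0.1691], [0.4793, 0.2589], [0.5682, 0.2827]] [0.53568344 0.22616853]
```

View pics/c2.png

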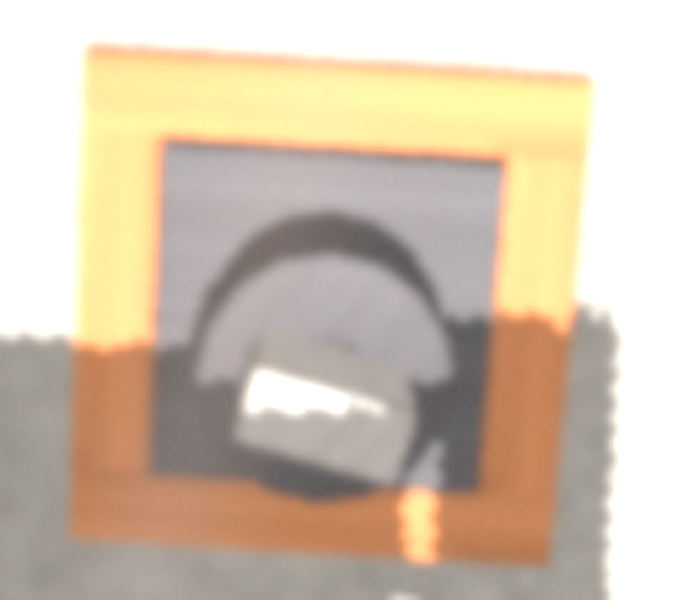

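```bash
python3 - <<'E'
from h import *
import pickle
s=pickle.load(open('w2.pkl','rb'))
e=[(303.4,184.8),(331.8,192.6),(328.3,204.9),(301.3,197)]
P=ray(s,e,.098)[:,:2];print(P.round(4).tolist(),P.mean(0))
w=P[1]+P[2]-P[0]-P[3];print(np.linalg.norm(P[1]-P[0]),np.linalg.norm(P[2]-P[3]),np.linalg.norm(P[2]-P[1]))
a=np.arctan2(w[1],w[0]);print('width dir deg',np.degrees(a)) 
# tool y=(s,-c): angle = yaw-90deg
yaw=a+np.pi/2
delta(P.mean(0)[0],P.mean(0)[1],.30,yaw)
E
```

```text
[[0.5391, 0.2393], [0.5405, 0.2137], [0.5289, 0.2128], [0.5281, 0.2376]] [0.53416286 0.22584057]
0.025641123328223284 0.024750913946323543 0.011573132252090211
width dir deg -87.5412145830172
units [-0.022 -0.     2.094] turn 1.629 j6 1.546 t 2.5
```

Emit:
apply_moves --moves '[[[0,0,1.0,1.0,0],[0,0,2.0,1.63,0],[0,0,2.2,1.63,0],[0,0,2.4,1.63,0],[0,0,2.6,1.63,0],[0,0,2.61,1.63,0.3],[0,0,2.61,1.63,0.7],[0,0,2.61,1.63,0.9],[0,0,2.61,1.63,0.9],[0,0,2.61,1.63,0.9]]]'

```text
time: 3.75
tool_pos: [0.535, 0.2281, 0.2743]
ee_rot: [3.142, -0.0, 0.045]
wrist_force: [1.1, 0.7, 0.4]
width: 0.0476
finger_force: 0.0
```

```bash
python3 - <<'E'
from h import *
o=telemetry.get_obs();print(o['time'],o['tool_pos'],o['ee_rot'],o['width'],o['finger_force'],o['wrist_force'],o['wrist_torque'],o['joint_positions'][5])
E
```

```text
3.75 [0.53498845 0.22808897 0.27432296] [ 3.14157481e+00 -3.14115733e-04  4.54250767e-02] 0.04756902365837283 0.0 [1.0597377  0.74613191 0.35209338] [-0.01426013 -0.00305462 -0.03019453] 1.8309430288266517
```

Emit:
apply_moves --moves '[[[0,0.03,0,0,0.9],[0,0.03,0,0,0.9],[0,0.03,0,0,0.9],[0,0.03,0,0,0.9],[0,0.03,0,0,0.9],[0,0.03,0,0,0.9]]]'

```text
time: 4.5
tool_pos: [0.5351, 0.2263, 0.2742]
ee_rot: [3.141, 0.0, 0.045]
wrist_force: [0.2, -2.2, 0.5]
width: 0.0256
finger_force: 30.0
```

Emit:
apply_moves --moves '[[[0,0,0,-1,0.9],[0,0,-0.005,-2,0.9],[0,0,-0.01,-3,0.9],[0,0,-0.015,-4,0.9],[0,0,-0.02,-5,0.9],[0,0,-0.025,-6,0.9],[0,0,-0.03,-7,0.9],[0,0,-0.035,-8,0.9],[0,0,-0.04,-9,0.9],[0,0,-0.045,-10,0.9]]]'

```text
time: 5.75
tool_pos: [0.5357, 0.226, 0.2751]
ee_rot: [3.14, 0.002, 1.796]
wrist_force: [4.0, -1.9, -5.2]
width: 0.0256
finger_force: 30.0
```

```bash
python3 - <<'E'
from h import *
o=telemetry.get_obs();print(o['wrist_force'],o['wrist_torque'],o['joint_positions'][5],o['width'])
E
```

```text
[ 3.96566018 -1.93800668 -5.1659059 ] [-0.49921582 -1.02313122 -0.0455648 ] 0.07764063069581945 0.02563669069998045
```

Emit:
apply_moves --moves '[[[0,0,0,1,0.9],[0,0,-0.005,2,0.9],[0,0,-0.01,3,0.9],[0,0,-0.015,4,0.9],[0,0,-0.02,5,0.9],[0,0,-0.025,6,0.9],[0,0,-0.03,7,0.9],[0,0,-0.035,8,0.9],[0,0,-0.04,9,0.9],[0,0,-0.045,10,0.9]]]'

```text
time: 7.0
tool_pos: [0.5347, 0.2268, 0.2767]
ee_rot: [-3.141, 0.003, 0.04]
wrist_force: [0.4, 0.1, -5.7]
width: 0.026
finger_force: 30.0
```

```bash
python3 - <<'E'
from h import *
o=telemetry.get_obs();print(o['wrist_force'],o['wrist_torque'],o['joint_positions'][5],o['width'])
E
```

```text
[ 0.3950217   0.08354855 -5.73972884] [ 0.08310799 -0.28818993  0.10771895] 1.8339556606725191 0.02598380904861838
```

Emit:
apply_moves --moves '[[[0,0,0,-1,0.9],[0,0,-0.006,-2,0.9],[0,0,-0.012,-3,0.9],[0,0,-0.018,-4,0.9],[0,0,-0.024,-5,0.9],[0,0,-0.03,-6,0.9],[0,0,-0.036,-7,0.9],[0,0,-0.042,-8,0.9],[0,0,-0.048,-9,0.9],[0,0,-0.054,-10,0.9]]]'

```text
time: 8.25
tool_pos: [0.5353, 0.2262, 0.2791]
ee_rot: [-3.141, 0.001, 1.796]
wrist_force: [3.6, -2.1, -7.4]
width: 0.0259
finger_force: 30.0
```

Emit:
apply_moves --moves '[[[0,0,0,1,0.9],[0,0,-0.006,2,0.9],[0,0,-0.012,3,0.9],[0,0,-0.018,4,0.9],[0,0,-0.024,5,0.9],[0,0,-0.03,6,0.9],[0,0,-0.036,7,0.9],[0,0,-0.042,8,0.9],[0,0,-0.048,9,0.9],[0,0,-0.054,10,0.9]]]'

```text
time: 9.5
tool_pos: [0.5345, 0.2269, 0.2816]
ee_rot: [-3.141, 0.004, 0.04]
wrist_force: [0.4, -0.3, -6.8]
width: 0.0258
finger_force: 30.0
```

```bash
python3 - <<'E'
from h import *
s=snap('side','s2.png')
b=cv2.resize(s['image'][220:305,280:380],(700,595),interpolation=cv2.INTER_CUBIC)
cv2.imwrite('pics/c3.png',b[:,:,::-1])
E
```

```text
(no output)
```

View pics/c3.png

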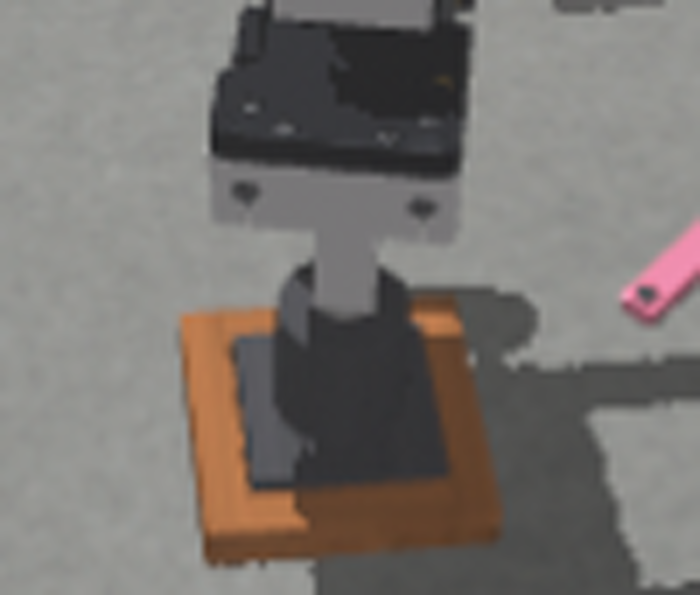

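Hub foot at crop (340,410) is still in the seat. Continuing.

Emit:
apply_moves --moves '[[[0,0,0,-1,0.9],[0,0,-0.005,-2,0.9],[0,0,-0.01,-3,0.9],[0,0,-0.015,-4,0.9],[0,0,-0.02,-5,0.9],[0,0,-0.025,-6,0.9],[0,0,-0.03,-7,0.9],[0,0,-0.035,-8,0.9],[0,0,-0.04,-9,0.9],[0,0,-0.045,-10,0.9]]]'

```text
time: 10.8
tool_pos: [0.5352, 0.2262, 0.2845]
ee_rot: [-3.141, 0.001, 1.799]
wrist_force: [3.0, -1.6, -6.3]
width: 0.0256
finger_force: 30.0
```

Emit:
apply_moves --moves '[[[0,0,0,1,0.9],[0,0,-0.006,2,0.9],[0,0,-0.012,3,0.9],[0,0,-0.018,4,0.9],[0,0,-0.024,5,0.9],[0,0,-0.03,6,0.9],[0,0,-0.036,7,0.9],[0,0,-0.042,8,0.9],[0,0,-0.048,9,0.9],[0,0,-0.054,10,0.9]]]'

```text
time: 12.05
tool_pos: [0.5347, 0.2268, 0.2886]
ee_rot: [-3.141, 0.002, 0.042]
wrist_force: [-1.3, 0.1, -1.7]
width: 0.0256
finger_force: 30.0
```

Emit:
apply_moves --moves '[[[0,0,0,-1,0.9],[0,0,-0.006,-2,0.9],[0,0,-0.012,-3,0.9],[0,0,-0.018,-4,0.9],[0,0,-0.024,-5,0.9],[0,0,-0.03,-6,0.9],[0,0,-0.036,-7,0.9],[0,0,-0.042,-8,0.9],[0,0,-0.048,-9,0.9],[0,0,-0.054,-10,0.9]]]'

```text
time: 13.3
tool_pos: [0.5352, 0.2262, 0.2915]
ee_rot: [3.141, 0.001, 1.799]
wrist_force: [0.9, -1.6, -1.3]
width: 0.0256
finger_force: 30.0
```

Emit:
apply_moves --moves '[[[0,0,-0.05,0,0.9],[0,0,-0.15,0,0.9],[0,0,-0.3,0,0.9],[0,0,-0.5,0,0.9],[0,0,-0.7,0,0.9],[0,0,-0.9,0,0.9],[0,0,-1.2,0,0.9],[0,0,-1.6,0,0.9],[0,0,-1.6,0,0.9]]]'

```text
time: 14.42
tool_pos: [0.5353, 0.2271, 0.375]
ee_rot: [3.136, -0.001, 1.791]
wrist_force: [-0.0, -0.8, -0.8]
width: 0.0257
finger_force: 30.0
```

```bash
python3 - <<'E'
from h import *
s=snap('side','s3.png')
b=cv2.resize(s['image'][150:310,260:420],(600,600),interpolation=cv2.INTER_CUBIC)
cv2.imwrite('pics/c4.png',b[:,:,::-1])
th=np.radians(162.7);ex=np.array([np.cos(th),np.sin(th)]);ey=np.array([-ex[1],ex[0]]);c=np.array([.579,-.208])
p=c+ex*.0+ey*.036;print(p)
delta(p[0],p[1],.372,th,2*np.pi)
E
```

```text
[ 0.5682945  -0.24237139]
units [-9.305 -1.403  0.026] turn -6.008 j6 0.083 t 14.47
```

View pics/c4.png

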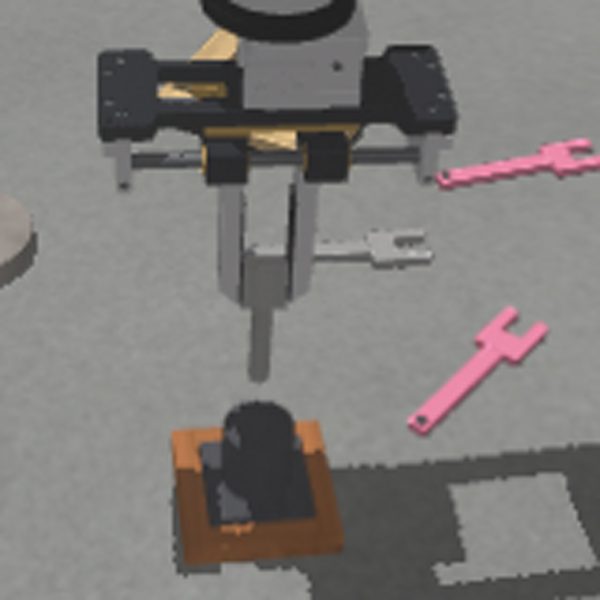

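Side crop: the pin, at (260,320), is clear of the hub and still upright in the grip. The hub at (260,470) is seated. Moving above the tray.

Emit:
apply_moves --moves '[[[-1.2,0,0,-1,0.9],[-2.4,0,0,-2,0.9],[-3.6,-0.2,0,-3,0.9],[-4.8,-0.4,0,-4,0.9],[-6.0,-0.6,0,-5,0.9],[-7.2,-0.7,0,-6,0.9],[-8.4,-0.7,0,-6,0.9],[-9.6,-0.7,0,-6,0.9],[-9.7,-0.7,0,-6,0.9],[-9.7,-0.7,0,-6,0.9]]]'

```text
time: 15.72
tool_pos: [0.6066, -0.2547, 0.3703]
ee_rot: [3.14, -0.002, 2.837]
wrist_force: [0.2, 0.6, -1.6]
width: 0.0256
finger_force: 30.0
```

```bash
python3 - <<'E'
from h import *
import pickle
s=snap('wrist','w3.png');pickle.dump(s,open('w3.pkl','wb'))
o=telemetry.get_obs();print(o['tool_pos'],o['ee_rot'],o['joint_positions'])
E
```

```text
[ 0.60664337 -0.25359088  0.37093293] [ 3.14029824e+00 -1.66648296e-03  2.83841167e+00] [-4.82360539e-01  3.36772949e-01  1.14133866e+00  9.81064423e-04
  1.66535149e+00 -1.74988309e+00]
```

View pics/w3.png

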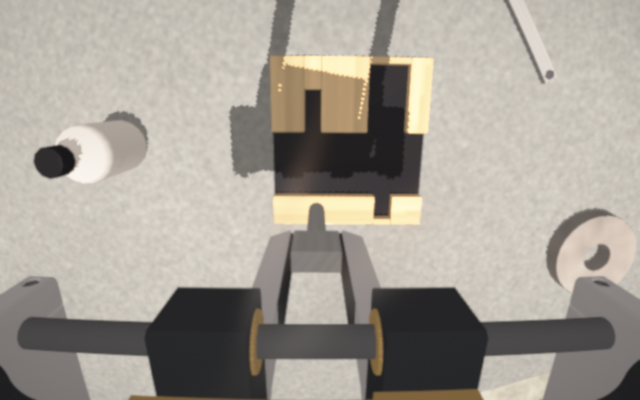

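Wrist view: shank slot runs cols 305–321, rows 90–132. The rib edge (x=-52) is at row 195, and the tray corners are (271,57), (433,57), (421,224) and (273,224). The pin tip is at about (316,208). I'll turn these into tray coordinates.

```bash
python3 - <<'E'
from h import *
import pickle
s=pickle.load(open('w3.pkl','rb'))
g=s['image'].astype(int).max(2)
print('slot row110',g[110,296:330].tolist());print('col313',g[78:140,313].tolist());print('col340',g[186:200,340].tolist())
names=['end L','end R','mouth L','mouth R','rib','cornFL','cornFR','cornNR','cornNL','mouthpocketR']
pix=[(305,90),(321,90),(305,132),(321,132),(313,195),(271,57),(433,57),(421,224),(273,224),(369,132)]
P=ray(s,pix,.017)[:,:2]
o=telemetry.get_obs();p=o['tool_pos'][:2];w=o['ee_rot'][2];ex=np.array([np.cos(w),np.sin(w)]);ey=np.array([-ex[1],ex[0]])
for n,q in zip(names,P): print(n,q.round(4),'rel tool (fwd,left) mm',((q-p)@ex*1000).round(1),((q-p)@ey*1000).round(1))
print('tip proj expected',proj(s,[[p[0],p[1],.107],[p[0],p[1],.113]]))
E
```

```text
slot row110 [163, 164, 164, 163, 162, 159, 156, 145, 118, 80, 51, 41, 40, 42, 42, 43, 43, 45, 46, 47, 48, 49, 50, 59, 96, 143, 171, 179, 179, 178, 178, 176, 176, 177]
col313 [184, 184, 184, 184, 185, 184, 184, 184, 184, 181, 166, 129, 80, 47, 40, 40, 41, 41, 41, 42, 41, 42, 43, 43, 43, 43, 44, 44, 44, 45, 43, 45, 45, 46, 45, 46, 46, 47, 47, 47, 48, 47, 48, 48, 50, 50, 50, 51, 51, 52, 52, 52, 51, 53, 53, 53, 52, 54, 54, 54, 53, 54]
col340 [64, 64, 64, 63, 62, 57, 64, 96, 131, 166, 218, 246, 252, 253]
end L [ 0.5154 -0.2367] rel tool (fwd,left) mm 92.1 11.1
end R [ 0.5199 -0.2223] rel tool (fwd,left) mm 92.1 -3.9
mouth L [ 0.5527 -0.2487] rel tool (fwd,left) mm 52.9 11.4
mouth R [ 0.5574 -0.2339] rel tool (fwd,left) mm 52.9 -4.1
rib [ 0.6153 -0.2603] rel tool (fwd,left) mm -10.3 3.9
cornFL [ 0.4778 -0.2576] rel tool (fwd,left) mm 121.8 42.3
cornFR [ 0.5218 -0.1137] rel tool (fwd,left) mm 122.7 -108.2
cornNR [ 0.6792 -0.1619] rel tool (fwd,left) mm -41.8 -109.2
cornNL [ 0.6326 -0.3095] rel tool (fwd,left) mm -41.5 45.6
mouthpocketR [ 0.5712 -0.1895] rel tool (fwd,left) mm 53.0 -50.6
tip proj expected [[317.36681931 213.009231  ]
 [317.41746815 215.5482945 ]]
```

Slot is 3–3.7 mm left of the tool axis and the yaw is aligned, with the tool at tray x≈-41. The tool cannot tilt. So I'll pivot the pin inside the grip by levering its tip against the fixed rib at x=-52, then lay it down.

Emit:
apply_moves --moves '[[[-0.05,-0.06,0.8,0,0.9],[-0.05,-0.06,1.5,0,0.9],[-0.05,-0.06,1.75,0,0.9],[-0.05,-0.06,1.85,0,0.9],[-0.05,-0.06,1.96,0,0.9],[-0.05,-0.06,1.96,0,0.9]]]'

```text
time: 16.52
tool_pos: [0.6084, -0.258, 0.2748]
ee_rot: [-3.141, 0.002, 2.838]
wrist_force: [-0.0, -0.7, -1.8]
width: 0.0258
finger_force: 30.0
```

Emit:
apply_moves --moves '[[[-0.1,0,0.02,0,0.9],[-0.25,0,0.03,0,0.9],[-0.43,0,0.056,0,0.9],[-0.6,0,0.11,0,0.9],[-0.77,0,0.18,0,0.9],[-0.77,0,0.18,0,0.9]]]'

```text
time: 17.27
tool_pos: [0.6456, -0.2698, 0.2638]
ee_rot: [-3.142, 0.0, 2.838]
wrist_force: [-1.6, -0.1, -0.2]
width: 0.0259
finger_force: 30.0
```

```bash
python3 - <<'E'
from h import *
import pickle
s=snap('wrist','w4.png');pickle.dump(s,open('w4.pkl','wb'))
o=telemetry.get_obs();p=o['tool_pos'];w=o['ee_rot'][2];ex=np.array([np.cos(w),np.sin(w)])
print(p,o['wrist_force'])
# where the tip should appear for tilts
for th in (0,20,30,40):
    a=np.radians(th);d=np.r_[ex*np.sin(a),-np.cos(a)]
    print(th,proj(s,[np.r_[p[:2],p[2]-.184]+.08*d])[0])
# dark/bright profile along column
g=s['image'].max(2).astype(int);print(g[100:240:4,300:336:3])
E
```

```text
[ 0.64539643 -0.26971387  0.26379447] [-1.1880113   0.66136484 -0.65339808]
0 [316.48090322 211.86475601]
20 [316.54606789 177.7393112 ]
30 [316.5920165  161.72402528]
40 [316.64779599 146.68872421]
[[ 32  33  33  36  37  40  42  45  47  48  47  47]
 [ 32  35  36  36  38  41  43  45  47  47  47  46]
 [ 33  35  35  36  38  41  44  45  46  47  45  44]
 [ 34  34  36  37  40  43  44  45  46  45  44  42]
 [ 34  36  36  39  40  42  45  45  45  44  43  40]
 [ 34  35  36  39  41  43  44  44  44  43  39  37]
 [ 34  36  38  40  41  43  44  44  43  40  38  37]
 [ 34  37  37  40  42  43  43  42  42  40  37  35]
 [ 35  37  39  40  42  42  42  42  39  38  36  35]
 [ 37  38  40  40  41  42  41  41  39  37  35  34]
 [ 36  38  40  41  42  42  41  40  39  36  36  33]
 [ 38  40  42  42  43  42  40  40  37  35  34  33]
 [ 39  40  43  44  43  42  41  38  36  35  34  33]
 [ 40  42  43  45  47  55  49  39  37  35  32  33]
 [ 42  43  45  78 115 122 120 105  47  34  32  32]
 [ 45  47  57 110 119 123 122 121  88  34  32  32]
 [ 47  48  65 112 119 123 121 121  95  35  32  31]
 [ 50  51  68 114 119 124 122 121 
[... 184 characters left out ...]
118 122 124 122 120 125 168 172 171]
 [168 170 146 118 123 124 122 120 122 170 174 173]
 [168 168 145 118 123 124 121 119 121 169 173 173]
 [165 166 140 119 123 124 121 120 118 164 169 169]
 [165 166 139 120 124 124 120 120 117 155 157 157]
 [160 161 134 119 124 125 120 119 116 153 157 157]
 [156 157 131 119 124 124 121 119 115 150 159 159]
 [129 128 126 127 127 126 126 127 125 124 126 129]
 [126 126 125 126 126 125 126 127 126 123 122 127]
 [125 125 125 127 127 126 127 127 126 124 123 127]
 [126 125 125 127 127 126 128 127 127 123 123 126]
 [125 125 125 128 127 126 127 127 126 123 123 127]
 [125 124 126 127 126 126 128 128 126 123 122 126]
 [124 124 126 127 126 125 127 128 126 123 122 126]]
```

The shank tip now shows at row ~156, col 315, as predicted for a 30° tilt. The levering works, so I continue.

Emit:
apply_moves --moves '[[[-0.14,0,0.11,0,0.9],[-0.27,0,0.23,0,0.9],[-0.37,0,0.37,0,0.9],[-0.46,0,0.52,0,0.9],[-0.5,0,0.62,0,0.9],[-0.53,0,0.72,0,0.9],[-0.53,0,0.72,0,0.9]]]'

```text
time: 18.2
tool_pos: [0.6698, -0.2773, 0.2274]
ee_rot: [3.141, -0.003, 2.838]
wrist_force: [-0.4, -0.8, 2.2]
width: 0.0255
finger_force: 30.0
```

Emit:
apply_moves --moves '[[[-0.5,0,-0.4,0,0.9],[0,0,-0.8,0,0.9],[0.66,0,-0.8,0,0.9],[0.66,0,-0.8,0,0.9],[0.66,0,-0.8,0,0.9]]]'

```text
time: 18.82
tool_pos: [0.6387, -0.2676, 0.268]
ee_rot: [3.141, -0.001, 2.838]
wrist_force: [0.9, -0.1, -0.5]
width: 0.0254
finger_force: 30.0
```

```bash
cat > tip.py <<'E'
from h import *
import pickle
s=snap('wrist','w5.png');pickle.dump(s,open('w5.pkl','wb'))
o=telemetry.get_obs();p=o['tool_pos'];w=o['ee_rot'][2];ex=np.array([np.cos(w),np.sin(w)]);ey=np.array([-ex[1],ex[0]])
print(o['time'],p,o['ee_rot'],o['wrist_force'])
for th in (60,70,80):
    a=np.radians(th);d=np.r_[ex*np.sin(a),-np.cos(a)]
    print(th,proj(s,[np.r_[p[:2],p[2]-.184]+.08*d])[0])
c=np.array([.6066,-.2536]);wc=2.8384;cx=np.array([np.cos(wc),np.sin(wc)]);cy=np.array([-cx[1],cx[0]])
for n,f,l in(('endL',92.1,11.1),('endR',92.1,-3.9),('mouthL',52.9,11.3),('mouthR',52.9,-4)):
    q=c+cx*f/1000+cy*l/1000; print(n,proj(s,[np.r_[q,.017]])[0], 'rel',((q-p[:2])@ex*1000).round(1),((q-p[:2])@ey*1000).round(1))
E
python3 tip.py; python3 - <<'E'
import cv2
a=cv2.imread('pics/w5.png');g=a.max(2).astype(int);print(g[20:220:8,260:380:5])
cv2.imwrite('pics/c5.png',cv2.resize(a[0:260,160:480],(738,600)))
E
```

```text
18.875 [ 0.63900552 -0.26774033  0.26823879] [ 3.14154907e+00 -7.95095356e-05  2.83780826e+00] [ 0.0814332  -0.58568803 -1.00626247]
60 [316.65168138 122.40344102]
70 [316.73568467 112.80787345]
80 [316.83210038 106.33778791]
endL [304.94909909  26.88592416] rel 127.2 7.4
endR [328.78497047  26.89962306] rel 127.3 -7.6
mouthL [305.03109543  90.91847608] rel 88.0 7.5
mouthR [328.45468029  90.92611316] rel 88.1 -7.8
[[161 159 160 224 245 247 249 250 247 250 253 254 254 254 248 253 253 253
  253 253 253 253 254 254]
 [163 160 161 241 246 247 249 250 248 128 131 135 134 131 248 253 253 253
  253 254 254 254 254 254]
 [164 161 189 248 246 247 250 250 248  78  57  57  57  57 250 253 253 253
  253 254 254 254 254 254]
 [164 161 222 248 246 248 250 250 248  79  58  58  57  57 252 254 253 253
  253 254 254 254 254 254]
 [166 162 244 249 246 248 250 251 248  79  59  60  58  59 253 254 253 253
  253 254 254 254 254 254]
 [166 163 250 249 246 248 250 251 248  78  58  58  60  60 252 254 253 253
  253 254 254 254 254 254]
 [166 162 220 229 208 243 250 250 248  79  58  58  60  62 253 254 253 253
  
[... 1143 characters left out ...]
32  32  34  34  34  38  42  45  92 123 128 124 116  31  31  31  31
   31  30  30  31  31  30]
 [ 87  32  33  33  34  37  42  46  50  94 124 129 123 115  30  31  31  31
   30  31  31  31  31  31]
 [ 93  35  35  36  39  42  48  53  55  96 124 129 124 115  33  32  30  31
   30  32  31  32  31  31]
 [160 160 160 161 160 159 157 156 156 132 126 130 123 117 160 159 160 159
  159 159 160 160 160 159]
 [166 169 169 168 167 167 166 165 166 132 127 130 122 117 171 170 171 172
  172 172 172 172 172 172]
 [159 165 166 165 165 163 149 134 131 131 134 131 133 132 127 134 131 167
  167 167 168 168 168 168]
 [154 159 159 158 158 158 144 134 131 131 133 131 133 133 128 133 128 154
  154 154 155 155 156 155]]
```

Shank cols 306–327 against slot cols 305–328, so it is centred, at about 65–70° tilt. Lowering it into place.

Emit:
apply_moves --moves '[[[0.84,0,0,0,0.9],[0.84,0,0.4,0,0.9],[0.84,0,0.7,0,0.9],[0.84,0,0.85,0,0.9],[0.84,0,0.95,0,0.9],[0.84,0,1.05,0,0.9],[0.84,0,1.12,0,0.9],[0.84,0,1.18,0,0.9],[0.84,0,1.18,0,0.9]]]'

```text
time: 20.0
tool_pos: [0.5999, -0.2555, 0.2112]
ee_rot: [-3.141, 0.006, 2.838]
wrist_force: [5.8, -2.1, 2.2]
width: 0.0254
finger_force: 30.0
```

```bash
python3 tip.py; python3 - <<'E'
import cv2
a=cv2.imread('pics/w5.png');g=a.max(2).astype(int);print(g[20:240:10,270:370:6])
E
```

```text
20.05 [ 0.59983953 -0.25554143  0.21127287] [-3.14086029  0.00628201  2.83782634] [ 5.67681973 -1.54386717  2.76955464]
60 [317.05390769 119.09493034]
70 [317.14781943 109.38879252]
80 [317.25451602 102.80825668]
endL [302.47439759  87.31662314] rel 86.2 7.3
endR [333.04867181  87.33288491] rel 86.2 -7.7
mouthL [302.79974635 165.93467502] rel 47.0 7.5
mouthR [332.2828996  165.94489419] rel 47.0 -7.8
[[219 224 228 228 224 193 232 237 233 228 229 218 221 211 215 208 204]
 [241 243 246 247 245 221 251 252 253 253 253 250 252 252 252 251 251]
 [242 244 246 247 246 222 252 253 253 253 253 251 252 252 252 251 252]
 [242 244 247 248 246 221 252 253 253 253 253 252 252 252 252 252 252]
 [243 245 247 248 246 220 252 253 254 253 253 252 252 252 252 252 252]
 [171 239 213 246 247 219 252 253 254 253 253 253 253 252 252 252 253]
 [143 147 151 152 149 139 167 169 216 240 234 253 252 252 252 252 253]
 [144 147 151 153 149 123 101 120 126 123  63 171 167 165 165 164 232]
 [144 147 152 153 150 125 103 121 129 124  64 171 167 165 164 164 167]
 [143 146 151 153 150 124 104 123 131 124  63 171 167 165 
[... 165 characters left out ...]
150 153 149 126 109 124 130 119  58 170 165 164 165 165 169]
 [143 145 151 153 149 127 110 124 129 118  65 169 164 164 164 165 169]
 [144 145 150 151 148 127 110 124 127 117  71 169 165 164 164 166 169]
 [ 32  30  33  39  45  50 110 123 128 116  36  31  29  28  29  30  28]
 [ 30  32  34  41  48  50 109 124 127 116  32  29  29  30  28  29  28]
 [ 30  34  40  45  51  50 110 125 127 115  32  29  29  28  29  29  29]
 [ 32  37  43  50  53  50 110 125 125 115  33  30  30  29  29  28  29]
 [ 35  42  49  61 135 134 136 138 137 138 133 139 103  29  28  29  30]
 [ 39  47  55  63 135 134 136 138 138 137 131 138 101  30  28  30  29]
 [ 45  55  61  96 136 134 135 137 136 137 132 138 114  43  32  33  33]]
```

The shank is in the slot with its tip at the end wall (row ~87, force 6 N). I back off 6 mm, lower, and release.

Emit:
apply_moves --moves '[[[-0.06,0,0,0,0.9],[-0.12,0,0.02,0,0.9],[-0.12,0,0.04,0,0.9],[-0.12,0,0.06,0,0.9],[-0.12,0,0.06,0,0.6],[-0.12,0,0.06,0,0.6],[-0.12,0,0.06,0,0.55],[-0.12,0,0.06,0,0.55]]]'

```text
time: 21.05
tool_pos: [0.6043, -0.2568, 0.2067]
ee_rot: [-3.142, 0.0, 2.838]
wrist_force: [0.5, 0.8, -0.2]
width: 0.0421
finger_force: 0.0
```

Emit:
apply_moves --moves '[[[0,0,-0.2,0,0.5],[0,0,-0.8,0,0.5],[0,0,-1.5,0,0.5],[-0.5,0,-2.2,0,0.3],[-1.0,0,-2.8,0,0],[-1.0,0,-2.8,0,0]]]'

```text
time: 21.8
tool_pos: [0.6531, -0.2721, 0.351]
ee_rot: [-3.14, 0.008, 2.838]
wrist_force: [-0.0, 0.0, -0.2]
width: 0.0734
finger_force: 0.0
```

```bash
python3 tip.py; python3 - <<'E'
import cv2
a=cv2.imread('pics/w5.png')
cv2.imwrite('pics/c5.png',cv2.resize(a[0:260,150:470],(738,600)))
E
```

```text
21.85 [ 0.65221811 -0.27184481  0.34817922] [-3.14098752e+00  2.59348273e-03  2.83797610e+00] [-0.56846522 -0.88639918 -1.70977851]
60 [317.35780806 116.76273674]
70 [317.45829882 107.04505428]
80 [317.5711002  100.40730194]
endL [308.42098552  25.0114606 ] rel 141.1 7.4
endR [326.06661613  25.02437596] rel 141.1 -7.6
mouthL [308.37337702  72.8642757 ] rel 101.9 7.6
mouthR [325.87318377  72.87682731] rel 101.9 -7.7
```

View pics/c5.png

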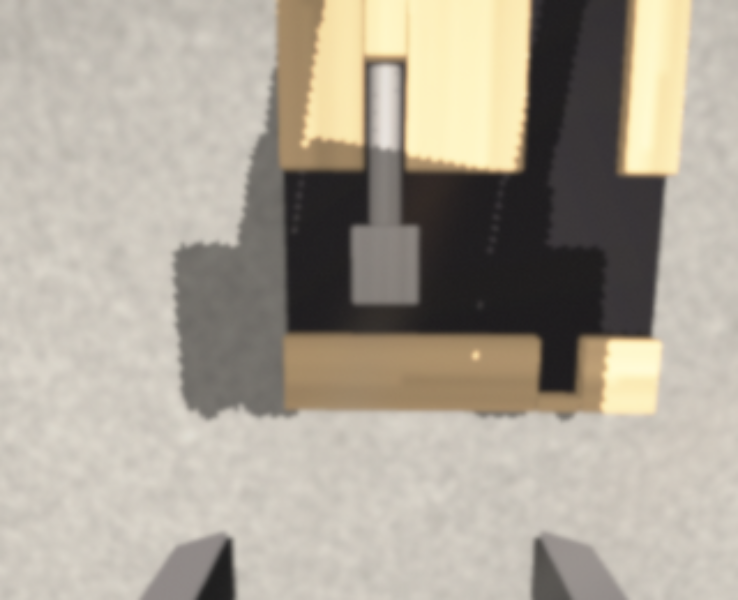

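The pin lies flat: shank in the slot (crop 385,60–225), paddle in the channel (385,265). Next is the spanner, starting with a cross-check of its earlier views.

```bash
python3 - <<'E'
from h import *
import pickle
s=pickle.load(open('w2.pkl','rb'));print('w2 tail,handle',ray(s,[(505,203),(494,262)],.008)[:,:2].round(4).tolist())
im=s['image'];print(im[230,480:520:3].tolist())
s=pickle.load(open('w3.pkl','rb'));print('w3 tail',ray(s,[(549,79)],.008)[:,:2].round(4).tolist())
delta(.567,-.002,.33,np.radians(195.5),2*np.pi)
E
```

```text
w2 tail,handle [[0.5737, 0.0035], [0.5006, -0.0193]]
[[185, 180, 171], [184, 179, 170], [184, 179, 170], [183, 177, 169], [151, 146, 139], [115, 110, 106], [203, 195, 187], [206, 197, 191], [205, 197, 190], [192, 185, 178], [179, 174, 166], [176, 172, 164], [180, 175, 166], [181, 176, 167]]
w3 tail [[0.5738, -0.0011]]
units [3.24  4.64  0.364] turn -3.29 j6 -1.742 t 21.85
```

Emit:
apply_moves --moves '[[[0.7,1,0,-1,0],[1.4,2,0,-2,0],[2.1,3,0,-3,0],[2.8,4,0.1,-3.3,0],[3.24,4.64,0.3,-3.3,0],[3.24,4.64,0.36,-3.3,0],[3.24,4.64,0.36,-3.3,0]]]'

```text
time: 22.72
tool_pos: [0.5662, -0.0024, 0.3273]
ee_rot: [3.141, -0.003, -2.869]
wrist_force: [-0.1, -0.6, -0.2]
width: 0.0941
finger_force: 0.0
```

```bash
python3 - <<'E'
from h import *
import pickle
s=snap('wrist','w6.png');pickle.dump(s,open('w6.pkl','wb'))
o=telemetry.get_obs();p=o['tool_pos'];print(o['time'],p,o['ee_rot'])
u=np.array([np.cos(np.radians(195.6)),np.sin(np.radians(195.6))]);O=np.array([.507,-.0175]);n=np.array([-u[1],u[0]])
for x in(-70,-50,-20,20,40,65): print(x,proj(s,[np.r_[O+u*x/1000,.008]])[0].round(1))
# rectified patch in the spanner's expected frame at z=.008: 2 px/mm, x -90..90, y -30..30
X,Y=np.meshgrid(np.arange(-90,90,.5),np.arange(-30,30,.5))
W=np.c_[O+X.reshape(-1,1)/1000*u+Y.reshape(-1,1)/1000*n,np.full(X.size,.008)]
m=proj(s,W).astype(np.float32).reshape(*X.shape,2)
r=cv2.remap(s['image'],m[...,0],m[...,1],1);np.save('r6.npy',r);g=r.max(2).astype(int)
print('cols: x; rows y=-24..24 step2')
for y in range(-24,26,2): print('%4d'%y,' '.join('%3d'%g[int((y+30)*2),int((x+90)*2)] for x in range(-86,88,6)))
E
```

```text
22.775 [ 0.56660621 -0.00291657  0.32789828] [-3.14142986e+00 -1.53418551e-03 -2.87053093e+00]
-70 [316.8 203.7]
-50 [316.8 182.5]
-20 [316.9 149.2]
20 [316.9 102.4]
40 [317.  78.]
65 [317.   46.5]
cols: x; rows y=-24..24 step2
 -24 203 209 199 207 197 116 110 112 112 113 109 116 112 115 111 114 110 111 113 111 110 153 196 195 198 196 183 109 108
 -22 204 207 199 204 200 115 109 112 112 114 111 112 110 114 111 112 113 112 112 108 111 115 195 194 195 169 120 108 105
 -20 205 209 202 202 204 113 110 108 113 113 113 108 111 111 111 111 114 111 110 109 109 110 192 194 162 113 107 107 104
 -18 205 213 203 204 208 114 111 109 113 111 112 106 111 109 112 111 112 110 110 116 113 115 183 196 119 118 107 106 105
 -16 205 214 206 207 208 114 110 112 112 111 114 106 110 111 113 110 111 109 111 127 132 133 229 192 131 133 109 107 106
 -14 209 212 208 208 206 114 108 112 113 112 116 108 112 113 112 111 111 111 112 129 134 133 175 134 133 134 109 106 106
 -12 209 207 209 208 204 116 107 108 113 112 116 109 114 114 111 113 112 111 113 129 145 134 132 132 133 134 108 106 116
 -10 206 203 210 204 199 
[... 1452 characters left out ...]
119 120 117 119 114 112 113 115 111 113 111 111 111 109 130 200 237 237 235 234 234 196 195 191
  16 206 198 196 193 196 118 121 116 118 114 113 113 116 111 114 112 113 110 109 146 191 208 207 200 196 196 194 192 188
  18 205 198 193 192 196 120 120 119 116 113 113 112 115 112 112 112 112 110 118 195 190 194 198 189 186 189 191 188 192
  20 201 197 192 194 199 121 120 119 115 114 114 111 112 113 111 110 111 118 173 200 191 198 200 194 189 187 190 189 194
  22 202 197 196 195 196 119 119 118 114 113 112 111 111 113 111 108 125 173 206 199 194 199 197 197 195 190 194 194 191
  24 203 199 201 197 193 120 118 117 113 114 110 110 113 111 112 114 186 196 207 197 198 202 197 200 197 191 197 196 189
```

The spanner estimate holds: handle y −7…+6.5 mm, fork from x≈25 to 68. Going down to grasp it at x = −6 mm.

```bash
python3 -c "
from h import *
delta(.5128,-.0159,.201,np.radians(195.2),2*np.pi)"
```

```text
units [1.106 0.038 2.538] turn 0.033 j6 -1.947 t 22.77
```

Emit:
apply_moves --moves '[[[0.6,0,0.6,0,0],[1.1,0.04,1.4,0.03,0],[1.1,0.04,2.0,0.03,0.3],[1.1,0.04,2.35,0.03,0.6],[1.1,0.04,2.5,0.03,0.6],[1.1,0.04,2.53,0.03,0.6],[1.1,0.04,2.53,0.03,0.8],[1.1,0.04,2.53,0.03,1],[1.1,0.04,2.53,0.03,1],[1.1,0.04,2.53,0.03,1]]]'

```text
time: 24.02
tool_pos: [0.5134, -0.0148, 0.2025]
ee_rot: [-3.141, 0.001, -2.875]
wrist_force: [-0.1, -0.2, -0.6]
width: 0.0175
finger_force: 0.0
```

Emit:
apply_moves --moves '[[[0,0,0,0,1],[0,0,0,0,1],[0,0,0,0,1],[0,0,0,0,1],[0,0,0,0,1]]]'

```text
time: 24.65
tool_pos: [0.5134, -0.0149, 0.2025]
ee_rot: [-3.141, 0.0, -2.875]
wrist_force: [-0.4, -0.5, 1.7]
width: 0.0132
finger_force: 30.0
```

```bash
python3 - <<'E'
from h import *
import pickle
s=pickle.load(open('w3.pkl','rb'))
c=np.array([.6066,-.2536]);w=2.8384;ex=np.array([np.cos(w),np.sin(w)]);ey=np.array([-ex[1],ex[0]])
O=c+ex*.041-ey*.0323
def line(f,vals,z=.017):
    m=proj(s,[np.r_[f(v),z] for v in vals]).astype(np.float32)[None]
    return cv2.remap(s['image'],m[...,0],m[...,1],1)[0].max(1).astype(int)
ys=np.arange(-82,82,.5)
for x in(18,30,45,60,72,-58,-66,-74):
    g=line(lambda y:O+ex*x/1000+ey*y/1000,ys);d=np.diff(g);i=np.where(abs(d)>12)[0]
    print(x,[(float(ys[k]),int(d[k])) for k in i])
xs=np.arange(-95,95,.5)
for y in(-70,-60,10,60):
    g=line(lambda x:O+ex*x/1000+ey*y/1000,xs);d=np.diff(g);i=np.where(abs(d)>14)[0]
    print('y',y,[(float(xs[k]),int(d[k])) for k in i])
p=O+ex*(-.006)-ey*.036;print(O,p);delta(p[0],p[1],.26,w,2*np.pi)
E
```

```text
18 [(-56.5, -15), (-56.0, -23), (-55.5, -21), (-55.0, -14), (-54.5, -13), (-53.5, -13), (-53.0, -16), (-52.5, -17), (-52.0, -21), (-51.5, -17), (-51.0, -13), (-17.5, 14), (-17.0, 26), (-16.5, 24), (-16.0, 24), (-15.5, 17), (27.5, -14), (28.0, -18), (28.5, -23), (29.0, -21), (29.5, -19), (43.0, 15), (43.5, 17), (44.0, 19), (44.5, 16), (45.0, 13)]
30 [(-57.0, -13), (-56.5, -20), (-56.0, -23), (-55.5, -16), (-53.0, -15), (-52.5, -20), (-52.0, -23), (-51.5, -15), (-51.0, -16), (-17.5, 21), (-17.0, 23), (-16.5, 23), (-16.0, 21), (-15.5, 17), (-11.0, 13), (-10.5, 14), (-8.0, -17), (-7.5, -16), (27.5, -14), (28.0, -17), (28.5, -25), (29.0, -22), (29.5, -20), (42.5, 13), (43.0, 15), (43.5, 20), (44.0, 19), (44.5, 15), (45.0, 14)]
45 [(-55.5, -21), (-55.0, -27), (-54.5, -23), (-54.0, -23), (-53.5, -18), (-53.0, -16), (-52.5, -17), (-52.0, -17), (-18.0, 14), (-17.5, 18), (-17.0, 25), (-16.5, 22), (-16.0, 21), (-15.5, 15), (27.5, -16), (28.0, -20), (28.5, -25), (29.0, -22), (29.5, -19), (42.5, 17), (43.0, 17), (43.5, 20), (44.0, 19), (44.5, 14)]
60 [(-56.0, -13), (-55.5, -25), (-55.0, -29), (-5
[... 1229 characters left out ...]
 (10.5, 40), (11.0, 29), (11.5, 19), (81.0, -16)]
y -60 [(-53.5, -17), (-53.0, -17), (-52.5, -23), (-52.0, -23), (-51.5, -17), (-50.5, -18), (-50.0, -20), (-49.5, -16), (9.5, 21), (10.0, 38), (10.5, 45), (11.0, 34), (11.5, 27), (81.5, -15)]
y 10 [(-52.5, -23), (-52.0, -24), (-51.5, -20), (-51.0, -18), (-50.5, -18), (-50.0, -18), (-49.5, -16), (-49.0, -16), (10.0, 19), (10.5, 21), (11.0, 24), (11.5, 25), (12.0, 19), (12.5, 15), (64.0, 18)]
y 60 [(-52.5, -17), (-52.0, -21), (-51.5, -19), (-51.0, -17), (-50.5, -15), (11.0, 19), (11.5, 18), (12.0, 19), (12.5, 16), (73.5, 15), (74.0, 17)]
[ 0.57711386 -0.21053194] [ 0.59358866 -0.17796538]
units [-0.686 -3.569 -1.151] turn 3.267 j6 -1.977 t 24.65
```

Emit:
apply_moves --moves '[[[0,0,-0.6,0,1],[0,0,-1.2,0,1],[0,0,-1.2,0,1]]]'

```text
time: 25.02
tool_pos: [0.514, -0.0148, 0.264]
ee_rot: [-3.14, 0.004, -2.875]
wrist_force: [-0.0, -0.2, -3.0]
width: 0.0134
finger_force: 30.0
```

```bash
python3 - <<'E'
from h import *
w=2.8384;ex=np.array([np.cos(w),np.sin(w)]);ey=np.array([-ex[1],ex[0]]);O=np.array([.57711,-.21053])
p=O+ex*(-.0065)-ey*.0358;print(p);delta(p[0],p[1],.26,2.831,2*np.pi)
E
```

```text
[ 0.59400228 -0.1783036 ]
units [-0.68  -3.576  0.08 ] turn 3.31 j6 -1.977 t 25.02
```

Emit:
apply_moves --moves '[[[-0.15,-0.8,0,0.8,1],[-0.3,-1.6,0,1.7,1],[-0.5,-2.5,0,2.6,1],[-0.68,-3.3,0,3.3,1],[-0.68,-3.58,0,3.31,1],[-0.68,-3.58,0,3.31,1],[-0.68,-3.58,0,3.31,1]]]'

```text
time: 25.9
tool_pos: [0.5928, -0.1773, 0.2614]
ee_rot: [3.141, -0.002, 2.833]
wrist_force: [-0.5, -0.7, -1.8]
width: 0.0134
finger_force: 30.0
```

```bash
cat > sp.py <<'E'
from h import *
import pickle
s=snap('wrist','w7.png');pickle.dump(s,open('w7.pkl','wb'))
o=telemetry.get_obs();p=o['tool_pos'];w=o['ee_rot'][2];print(o['time'],p,o['ee_rot'],o['wrist_force'])
ex=np.array([np.cos(w),np.sin(w)]);ey=np.array([-ex[1],ex[0]])
def line(x,ys,z):
    m=proj(s,[np.r_[p[:2]+ex*x/1000+ey*y/1000,z] for y in ys]).astype(np.float32)[None]
    return cv2.remap(s['image'],m[...,0],m[...,1],1)[0].max(1).astype(int)
zs=p[2]-.1945
print('spanner top plane z',zs)
ys=np.arange(-26,27,2)
for x in(12,18,24,28,32,40,50,60,68,74,80): print(x,' '.join('%3d'%v for v in line(x,ys,zs)))
print('tray top plane');ys=np.arange(-30,31,2)
for x in(20,40,55,70,76,80,86,92): print(x,' '.join('%3d'%v for v in line(x,ys,.017)))
E
python3 sp.py
```

```text
25.95 [ 0.59287114 -0.17714841  0.26181135] [ 3.14105403e+00 -1.27052181e-03  2.83275101e+00] [ 0.18466298 -0.02118006 -1.36003026]
spanner top plane z 0.06731135276021183
12  68  66  65  64  64  65  76 112 142 135 119 139 137 138 140 138 137 100 147 130  96  81  80  81  79  76  73
18  61  59  40  36  35  35  36  34  35  36 114 138 138 138 140 138 138  67  50  56  61  65  66  63  59  70  64
24  35  36  36  36  35  36  34  35  34  36 121 138 138 137 140 138 138  74  56  61  64  65  62  57  50  46  41
28  36  35  35  35  35  35  34  35  35  35 121 138 138 138 140 138 139  75  59  64  65  63  59  53  47  40  37
32 172 170 174 185 190 188 137  47  46  47 121 138 138 138 140 138 138  81  68  70  69 105 174 174 173 170 173
40 174 171 181 199 198 150 138 139 139 139 140 139 139 139 140 140 139 139 140 140 140 139 168 178 176 173 175
50 173 170 180 199 198 149 139 140 140 140 140 139 140 140 141 141 140 141 141 140 140 140 170 178 176 173 175
60 173 179 190 200 198 150 139 141 140 127  44  46  51  54  57  56  54  84 140 141 139 140 170 179 176 172 174
68 173 181 191 200 197 149 142 142 143 1
[... 623 characters left out ...]
3  55  56  57  55  52  81 137 140 141 139 140 151 179 178 176 173
70 184 192 199 198 185 142 142 143 143 145 114  49  50  51  52  51  48  46  43  41  76 140 143 143 141 143 153 177 177 176 173
76 185 192 199 197 193 173 140  96  95  96  74  48  51  50  49  48  45  42  40  39  47  89  93  92  93 124 171 178 176 175 172
80 185 192 199 196 194 191 147  79  78  79  81  82  81  81  81  80  80  79  78  76  76  76  76  76  76 122 176 177 176 175 172
86 171 177 182 181 180 177 159 166 166 167 167 166 165 166 166 165 165 165 166 166 166 166 166 166 166 161 164 165 165 162 160
92 121 118 118 121 124 121 119 118 118 121 120 117 117 120 122 120 119 121 122 123 122 120 120 119 118 120 123 125 123 120 119
```

Spanner centre is at +0.5 mm and the pocket centre at about +1.1 mm, and lengthwise the origin is within 1–2 mm. A small left trim, then lower.

Emit:
apply_moves --moves '[[[0,-0.014,0.4,0,1],[0,-0.014,0.7,0,1],[0,-0.014,0.85,0,1],[0,-0.014,0.95,0,1],[0,-0.014,1.0,0,1],[0,-0.014,1.04,0,1],[0,-0.014,1.06,0,1]]]'

```text
time: 26.82
tool_pos: [0.5933, -0.1793, 0.2096]
ee_rot: [-3.141, 0.001, 2.831]
wrist_force: [0.7, 0.5, -1.5]
width: 0.013
finger_force: 30.0
```

```bash
python3 sp.py | head -14
```

```text
26.875 [ 0.59321422 -0.17924945  0.20939736] [-3.14148590e+00  4.68383196e-04  2.83083402e+00] [ 0.30759808 -0.18050822 -3.07797752]
spanner top plane z 0.014897357616944634
12  44  42  41  39  38  38  39  56  99 115 119 143 143 143 144 142 143  91 119  84  64  66  69  70  67  61  54
18 194 197 194 110  36  37  36  36  36  38 117 143 142 143 144 142 144  80  53  60  67  70  76 165 179 179 178
24 198 201 198 161  44  37  36  36  36  38 123 142 143 142 144 142 144  82  61  67  71  71 103 176 184 183 182
28 205 202 198 163  43  36  37  36  36  37 123 142 142 142 145 143 144  81  65  70  71  69 104 178 184 184 182
32 206 202 198 167  44  68  87  87  87  87 126 141 141 141 143 142 142 108  99 101 101  98 111 179 186 184 182
40 206 202 199 162  45 123 145 145 145 145 145 145 145 145 145 146 145 146 146 146 147 145 110 179 185 184 182
50 205 202 199 166  45 119 144 145 145 145 145 145 145 146 146 146 146 146 146 146 146 145 115 179 185 185 183
60 206 202 199 164  46 122 145 146 145 133  47  48  54  58  59  58  55  82 145 145 144 145 107 177 185 184 182
68 204 202 199 165  45 121 147 147 148 136  51  53  56  57  54  50  46  75 146 146 145 146 112 178 185 184 183
74 204 202 199 162  42 127 147 148 149 138  53  54  55  53  48  45  40  71 147 148 146 147 112 177 184 183 181
80 203 200 198 165  43  40  42  44  48  50  53  53  52  48  45  41  39  38  37  37  37  36  91 177 183 183 181
tray top plane
```

It is inside the pocket with clearance on both sides and no contact force. Lower to the floor, release and lift off.

Emit:
apply_moves --moves '[[[0,0,0.03,0,1],[0,0,0.03,0,1],[0,0,0.03,0,0.6],[0,0,0.03,0,0.6],[0,0,0.03,0,0.6],[0,0,0.03,0,0.6],[0,0,-0.5,0,0.6],[0,0,-1.5,0,0.6],[-1,0,-2.6,0,0.4],[-1,0,-2.6,0,0.4]]]'

```text
time: 28.12
tool_pos: [0.6424, -0.1951, 0.3441]
ee_rot: [-3.141, 0.009, 2.831]
wrist_force: [-0.7, 0.3, 1.0]
width: 0.0537
finger_force: 0.0
```

```bash
python3 - <<'E'
from h import *
import pickle
s=snap('wrist','w8.png');s2=snap('side','s8.png')
o=telemetry.get_obs();print(o['time'],o['tool_pos'],o['wrist_force'])
w=2.8334;ex=np.array([np.cos(w),np.sin(w)]);ey=np.array([-ex[1],ex[0]]);O=np.array([.57711,-.21053])
def line(s,x,ys,z):
    m=proj(s,[np.r_[O+ex*x/1000+ey*y/1000,z] for y in ys]).astype(np.float32)[None]
    return cv2.remap(s['image'],m[...,0],m[...,1],1)[0].max(1).astype(int)
ys=np.arange(-60,64,4)
print('y  ',' '.join('%3d'%v for v in ys))
for x in range(80,-84,-8): print('%3d'%x,' '.join('%3d'%v for v in line(s,x,ys,.013)))
# bystanders/hub: change between first and last side picture
a=cv2.imread('pics/side0.png').astype(int);b=cv2.imread('pics/s8.png').astype(int)
m=(abs(a-b).max(2)>40).astype(np.uint8)
for st in cv2.connectedComponentsWithStats(m)[2][1:]:
    if st[4]>25: print('changed',st.tolist())
E
```

```text
28.225 [ 0.6413099  -0.19470856  0.34023582] [ 0.04663548 -0.16448609 -0.57780539]
y   -60 -56 -52 -48 -44 -40 -36 -32 -28 -24 -20 -16 -12  -8  -4   0   4   8  12  16  20  24  28  32  36  40  44  48  52  56  60
 80 254 249 252 252 252 252 252 252 252 252 252 247 252 251 250 249 173 172 173 211 253 253 253 254 254 254 253 248 250 248 246
 72 254 244  67  80  77  62  63  63  63  82  80 190 252 252 250 246 174 174 175 210 254 253 253 254 254 254 252 248 250 249 247
 64 254 248 107 238 234  63  63  63  74 238 238 190 252 252 251 254 177 174 174 174 253 254 253 254 254 254 253 248 251 249 247
 56 255 250 113 240 236  65  64  63  76 240 239 178 253 252 251 254 195 175 176 176 253 254 254 254 254 254 253 248 251 250 247
 48 211 176  72 138 134  47  45  44  51 135 134 122 168 163 160 209 198 175 177 172 180 253 253 156 209 193 120 248 251 249 247
 40 186 168  74 138 137 137 137 137 137 137 136 120 169 164 162 179 188 177 176 172 173 220 253 172 225 210 122 248 251 250 247
 32 186 171  78 135 135 136 135 135 135 134 134 122 168 165 163 182 243 177 177 173 173 189 253 169 226 209 121 248 251 2
[... 1720 characters left out ...]
50 250 250 249 250 250 251 251 251 251 251 251 251 251 250 251 250 250 250 250
changed [288, 0, 246, 73, 9903]
changed [566, 0, 61, 35, 1710]
changed [623, 0, 17, 31, 227]
changed [533, 37, 54, 139, 3030]
changed [300, 59, 214, 200, 7991]
changed [454, 68, 6, 12, 27]
changed [300, 70, 14, 11, 65]
changed [319, 71, 9, 10, 50]
changed [538, 74, 12, 14, 70]
changed [288, 83, 48, 52, 847]
changed [528, 120, 11, 9, 63]
changed [517, 155, 11, 12, 62]
changed [335, 167, 24, 13, 151]
changed [311, 173, 22, 9, 37]
changed [525, 175, 85, 66, 1244]
changed [327, 183, 13, 6, 47]
changed [324, 218, 51, 4, 97]
changed [577, 243, 14, 17, 121]
changed [524, 255, 52, 14, 415]
changed [467, 260, 97, 50, 2492]
```

Spanner: fork in the pocket (x≈27–70), handle end in the slot (x to about −69). Pin: tip at x≈50, paddle in the channel. The hub area and bystanders show no change. Handing in.

```bash
python3 -c "
from h import *
print(ticket.close_job())"
```

```text
the job is handed in; nothing more can be done
None
```

The job is handed in, with no verdict shown. The pin was worked out and lies flat with its shank in the narrow slot, the spanner lies flat in the compartment beside it, the hub stayed seated, and the bystanders look unmoved; it took about 28 s of the 72 s allowed.

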